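Brace the square jar and unscrew its tight cap

ROBOT

A 6-joint arm with a two-finger parallel gripper is mounted at the origin on the work surface. World frame = base frame: x ahead of the robot, y to its left, z up, the work surface at z = 0. Lengths are in m, angles in rad, forces in N, time in s.
With the tool pointing down it reaches from about 0.35 to 0.975 m from the base axis. Payload 4.9 kg.
Tool frame: the origin (TCP) lies on the centre line of the jaws, within the pads' length; the fingertips stand 17 mm ahead of it and the grasp point (between the pads) lies 2 mm behind it; x points along the fingers, y is the direction in which the jaws open and shut, and the axes are right-handed (so a half turn about x gives the same grasp; the last joint's range is limited). The gripper opens to 85 mm and grips with 20 to 120 N. Pads are 22 mm wide; open, the fingers measure 114 mm over their backs; the gripper's body (76 mm by 85 mm) begins 54 mm behind the grasp point. The pads swing forward as they close: fully open they stand 13 mm farther back than shut.
Start: joints at [-1.429, 0.053, 1.613, -0, 1.476, -0.119], TCP at [0.161, -0.604, 0.248] pointing down, gripper open.
Joint ranges: [-3.01, 3.01], [-1.01, 2.22], [0.06, 2.58], [-1.02, 4.17], [0.09, 2.62], [-3.14, 3.14]. Speed limits (rad/s): [2.57, 2.57, 3.14, 3.14, 3.14, 3.14].

INTERFACE

Orientations are given as a unit quaternion [w, x, y, z].
In Python, from plant import status, viewer, manip gives the robot as it stands.
- The arm moves only by the tool drive_tool, never from a script. Its argument "plan" is a list of rows, each a list of 4 numbers: the shift along the tool's x, y, z in m, then the turn about the tool's x in units of 8 degrees (1.0 is 8 degrees). A call has 1 to 12 rows; each row is the pose to reach, as a shift and turn from the pose commanded when the call began, along the tool's axes at that moment; what a row does not reach only later rows make up. A row lasts 1/10 s, in which the tool goes at most 50 mm and 8.59 degrees, less where a joint would pass 70% of its speed; a pose out of reach is approached as far as the arm can. A call with a gripper value outside its range is refused whole. "fingers" is the finger opening in m, from 0 to 0.0854, set as the call begins (left out, the last holds). The fingers move at their own pace and stop on an object; the grip force is fixed at half the most. Time passes only in rows, so rows that repeat a pose let the fingers close. It gives the time, the measured TCP pose, the force and the opening at its end, in the units of the state.
- status.state(): the state, without advancing time (a new reading comes with each control period).
- viewer.grab_frame(name): name is "side" or "top" or "wrist"; returns the picture (400x640x3 uint8, blue, green, red); there is no depth.
- viewer.calibration(name): a dict with "vfov" (degrees; the focal length in pixels is half the picture's height over the tangent of half this angle, whatever the lens; pixels are square), "cx", "cy" (the principal point, pixels), "k1" (the pictures are not rectified: a ray, as slopes to the right and down, at radius r is drawn at 1 + k1 r^2 times it, then the intrinsics apply), "rvec" (rotation vector, rad) and "tvec" (3), from world to camera coordinates, as OpenCV has them. Camera axes: x right, y down, z forward; pixel columns grow to the right and rows downward; lengths in m; the calibration is good to about 2 mm. A picture is of the moment at which its call begins: read the wrist's pose just before it. calibration takes no time and is no camera call; for the wrist camera it gives the pose at the moment of the call.
- manip.job_done(): hands the job in, once; it reports no verdict.
The state is a dict: "time": time; "joint_pos": joint angles; "joint_vel": joint speeds; "joint_efforts": joint torques, N m; "tool_pos": TCP position; "tool_rot": TCP orientation; "contact_force": force on the tool from outside, world axes, zero at the start; "ft_torque": the same for the moment, N m; "gripper_width": opening from 0.0 (shut) to 1.0 (fully open).
Only numpy, scipy, OpenCV 4.12 (cv2) and the standard library are available. Lean on these libraries where they do the work, as an engineer would, in place of code of your own. Each camera call takes 0.05 s, during which the arm holds its last target. There are 200 camera calls.

TASK

Stand the square white jar, cap still on, fully down in the square well of the grey bracing block so that it cannot turn, then unscrew its tight cap there: twist it anticlockwise until the thread lets go (well under half a turn) and lift it straight off without pulling the jar out of the well. Finish while still holding the cap in the gripper, level, over the open mouth and about two centimetres clear of the jar; do not put it down or let go. Open the jar nowhere but in the well, and leave everything else on the table where it is.

Things in the scene. Friction and masses are not known exactly. Their poses are not given: they have to be found in the camera images.
- jar: The loose square jar, opaque white plastic, 0.2 to 0.45 kg: square body 62 x 62 mm and 60 mm high, then a round neck, 43 mm diameter, up to the rim at 84 mm. Origin at the centre of its underside, z up, x and y square to its flat sides. Capped it is 94 to 96 mm tall and can be carried by the cap. (A second jar with such a cap is round, and a bystander.)
- cap: The square jar's aluminium screw cap, round, 60 mm outer diameter, 28 mm high, 0.06 kg, finely ribbed. Origin at the centre of its open lower edge, z up; screwed on, this is 66 to 68 mm above the jar's underside. Grip it across the diameter. It is tight: 0.2 to 0.5 N m to turn, so a jar standing free turns along. Lifted before it is free, it takes the jar along. Two lugs inside lie on its x axis.
- holder: The fixed bracing block of grey plastic, 130 mm (x) x 250 mm (y) x 36 mm high, with a square well at its -y end and a round well of 54 mm diameter at its +y end (a clear bottle, 85 mm high, stands in the round one). Origin at the centre of its underside; its yaw varies.
- well (a point): Centre of the floor of the square well, 10 mm above the table; axes square to the well's sides. The well is 66 x 66 mm (2 mm of room on each side of the jar) and 26 mm deep with a 3 mm chamfer round its mouth, which lies 36 mm above the table. The jar fits in any of the four quarter turns; fully home its underside is on this floor.
- roundjar: Bystander: round white jar, 68 mm diameter, 94 mm tall, with an aluminium cap like the other's; origin at the centre of its underside.
- gel: Bystander: clear bottle, 50 mm diameter, 85 mm tall, standing in the block's round well; origin at the centre of its underside.
- probe: Bystander: grey and black hand probe lying on the table, 133 mm long, 28 mm high; origin under the middle of its grip.
- penlight: Bystander: steel penlight lying on the table, 125 mm long, 13 mm high; origin under its middle.
- beaker: Bystander: clear plastic cup, 66 mm diameter, 70 mm tall; origin at the centre of its underside.
- dish: Bystander: shallow steel dish, 90 x 170 mm, 22 mm high; origin at the centre of its underside.
- tape: Bystander: roll of paper tape, 72 mm diameter, 25 mm high; origin at the centre of its underside.
- jar_rim (a point): Centre of the jar's mouth, on its rim, 84 mm above the jar's underside. The neck has two thread ramps: at the start the cap's x axis is 6 degrees clockwise to 14 degrees anticlockwise (from above) of the jar's x axis, with a hard stop clockwise.
- cap_top (a point): Centre of the cap's top, 28 mm above its lower edge. Turned anticlockwise the cap climbs up to 2 mm and is free when its x axis is 60 to 145 degrees anticlockwise of the jar's: from any start one turn of 70 to 130 degrees frees it. A springy liner (22 N when tight) then pushes it up, if not held, until its lower edge is 70 mm above the jar's underside.
Not all that is in view belongs to the job. Leave any orange or pink look-alike of the cap alone.

How it is judged:
By the outcome, as a careful person would: the job done as asked, in the order asked, and still so for the second after the job is handed in, while the arm keeps its last pose, push and grip.
It also fails if it takes over 54 s, if anything falls off the work surface, if the arm or the gripper's body presses on something with over 40 N, if the wrist force passes 120 N, or if a joint passes its speed limit or range.

## Working session

There is one attempt and no reset: what is moved stays moved. The work goes in short steps, Python scripts to look and compute and a tool call to move; the robot and the scene stay as the last step left them, time stands still between calls to the robot, and variables do not carry over. Pictures are saved under pics/ and viewed, about 8 in all and at most 12, crops included, and the job is handed in when it is done.

Besides the shell and the picture viewer there is one more tool, called after "Call:" as name(argument=value, ...), one argument or row to a line, values as JSON. drive_tool: Moves the arm, as the interface text tells. Its arguments: {"type":"object","properties":{"plan":{"type":"array","items":{"type":"array","items":{"type":"number"}}},"fingers":{"type":"number"}},"required":["plan"]}

```bash
mkdir -p pics; ls
cat > h.py <<'E'
import numpy as np, cv2
from plant import status, viewer, manip
def cam(n):
    c=viewer.calibration(n); f=200/np.tan(np.radians(c["vfov"])/2)
    R=cv2.Rodrigues(np.array(c["rvec"],float))[0]; t=np.array(c["tvec"],float)
    return dict(f=f,cx=c["cx"],cy=c["cy"],k1=c["k1"],R=R,t=t,C=-R.T@t)
def ray(c,u,v):
    d=np.array([(u-c["cx"])/c["f"],(v-c["cy"])/c["f"]]); r=np.linalg.norm(d); s=r
    for _ in range(30): s=r/(1+c["k1"]*s*s)
    p=d*(s/r if r>0 else 1)
    return c["R"].T@np.array([p[0],p[1],1.])
def onz(c,u,v,z):
    d=ray(c,u,v); return c["C"]+d*(z-c["C"][2])/d[2]
def proj(c,P):
    q=c["R"]@np.array(P)+c["t"]; p=q[:2]/q[2]; p=p*(1+c["k1"]*(p@p))
    return p*c["f"]+[c["cx"],c["cy"]]
E
python3 - <<'E'
from h import *
print(status.state())
for n in("side","top","wrist"):
    c=cam(n); im=viewer.grab_frame(n); cv2.imwrite(f"pics/{n}0.png",im); print(n,c["C"],c["R"][2],c["f"],c["k1"])
E
```

```text
pics
{'time': 0.0, 'joint_pos': array([-1.42901089e+00,  5.33330906e-02,  1.61427348e+00, -1.78079130e-05,
        1.47600621e+00, -1.18983044e-01]), 'joint_vel': array([-0.00012642, -0.00058167, -0.00048945,  0.00063372,  0.00065498,
       -0.00128728]), 'joint_efforts': array([-1.56452861e-03, -3.93686736e+01, -3.70175028e+01, -2.31378044e-04,
        6.97138516e-03,  3.71541038e-07]), 'tool_pos': array([ 0.16106271, -0.60328799,  0.24708998]), 'tool_rot': array([-0.09122103, -0.70109002, -0.09264924,  0.70111884]), 'contact_force': array([-0.31484826, -0.08352812, -0.2418041 ]), 'ft_torque': array([0.0115354 , 0.04607816, 0.00484591]), 'gripper_width': 1.000893954717217}
side [ 0.422974   -0.5939458   0.71844739] [ 0.14484329  0.64801894 -0.74772446] 363.4024763978775 -0.025223023417638626
top [ 0.48141179 -0.03179424  1.14905864] [ 0.09335234 -0.02828352 -0.99523132] 454.9816831996813 -0.07864548736328861
wrist [ 0.2292862  -0.58494673  0.37167314] [-0.26636983 -0.06870079 -0.96141943] 275.4146210011549 -0.006386322408736884
```

View pics/top0.png

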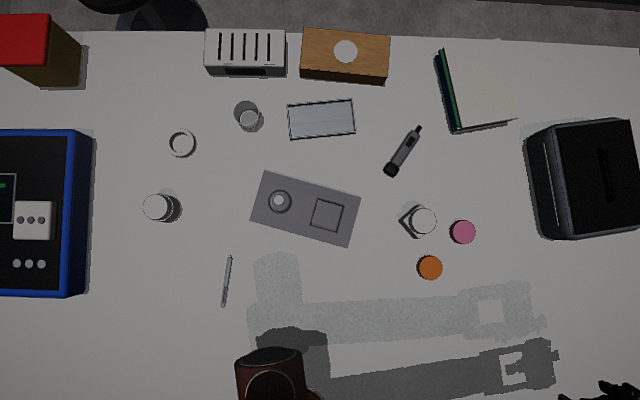

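View pics/side0.png

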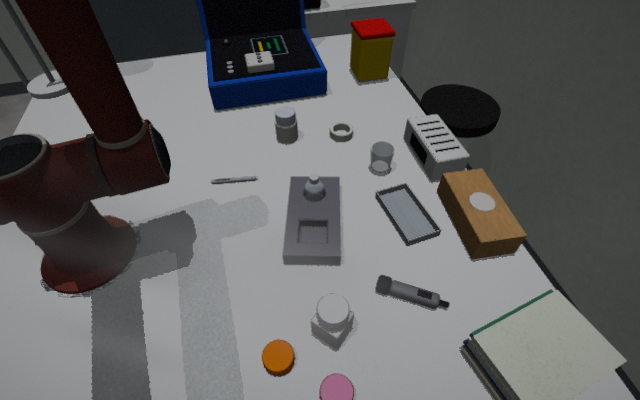

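Top view: candidates for the capped jar are the square white jar (424,221), the round white jar (160,207), and the orange (430,267) and pink (462,232) look-alikes. I take (424,221), since it has square shoulders. In the side view it is at (333,318). The block's square well is at (326,214) in the top view and (313,232) in the side view.

Run:
```python
import cv2,numpy as np
t=cv2.imread("pics/top0.png");s=cv2.imread("pics/side0.png")
a=cv2.resize(t[190:260,385:455],(390,390),interpolation=cv2.INTER_CUBIC)
b=cv2.resize(s[280:360,293:373],(390,390),interpolation=cv2.INTER_CUBIC)
cv2.imwrite("pics/crop1.png",np.hstack([a,b]))
g=cv2.cvtColor(t,cv2.COLOR_BGR2GRAY)
from h import *
c=cam("top");cs=cam("side")
# block
m=((g>60)&(g<135)).astype(np.uint8); m[:165]=0;m[252:]=0;m[:,:245]=0;m[:,365:]=0
k,_=cv2.findContours(m,cv2.RETR_EXTERNAL,cv2.CHAIN_APPROX_NONE);k=max(k,key=cv2.contourArea)
r=cv2.minAreaRect(k);print(r)
for p in cv2.boxPoints(r): print(p,onz(c,*p,.036))
print("cap top guess",onz(c,424,221,.095),onz(cs,333,307,.095))
```

```text
((305.1922607421875, 208.05303955078125), (103.24693298339844, 56.1775016784668), 15.422160148620605)
[247.95801 221.4022 ] [0.50817963 0.10213259 0.036     ]
[262.89722 167.24751] [0.64192591 0.06892409 0.036     ]
[362.4265  194.70387] [ 0.57785723 -0.17738708  0.036     ]
[347.4873  248.85857] [ 0.4447731  -0.14141716  0.036     ]
cap top guess [ 0.51318951 -0.31495387  0.095     ] [ 0.51345008 -0.31303468  0.095     ]
```

View pics/crop1.png

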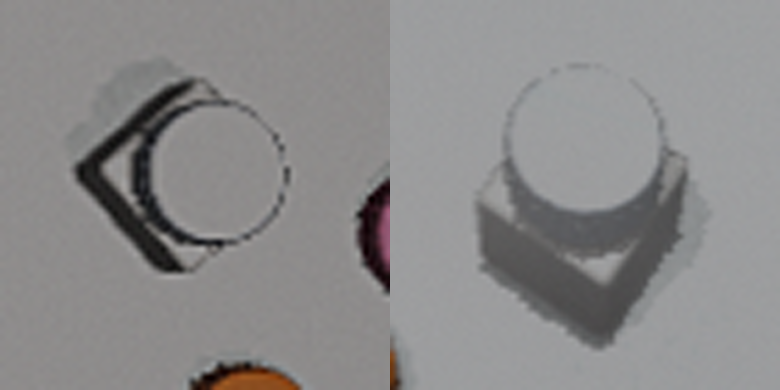

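The crop confirms the square jar: square shoulders, round cap. The cap's top centre is at (424,221) in the top view. Next I work out the yaws, the clearances and the move.

Run:
```python
from h import *
from scipy.spatial.transform import Rotation as Ro
c=cam("top");cs=cam("side")
P=[onz(cs,293+(x-390)/4.875,280+y/4.875,.06) for x,y in((478,203),(605,285),(687,160))]
for p in P: print("sh side",p.round(4))
for a,b in((0,1),(1,2)): d=P[b]-P[a];print(np.linalg.norm(d),np.degrees(np.arctan2(d[1],d[0]))%90)
print("centre",(P[0]+P[2])/2)
Q=[onz(c,385+x/5.571,190+y/5.571,0.0) for x,y in((75,172),(158,270))]
d=Q[1]-Q[0];print("top base edge",Q,np.degrees(np.arctan2(d[1],d[0]))%90)
print("pink",onz(c,462,232,.028),"orange",onz(c,430,267,.028),"gel",onz(c,278,201,.095))
for u,v in((317,199),(341,205),(333,231),(310,225)): print("well",onz(c,u,v,.036).round(4))
q=status.state()["tool_rot"];R=Ro.from_quat(q,scalar_first=True).as_matrix();print(R.round(3), np.degrees(np.arctan2(R[1,1],R[0,1])))
```

```text
sh side [ 0.4709 -0.3156  0.06  ]
sh side [ 0.5097 -0.3579  0.06  ]
sh side [ 0.554  -0.3183  0.06  ]
0.057398775014463596 42.541869467751816
0.05947722995056298 41.76844115499092
centre [ 0.51246429 -0.3169483   0.06      ]
top base edge [array([ 0.51560263, -0.27453401,  0.        ]), array([ 0.47140573, -0.31275335,  0.        ])] 40.85166411299869
pink [ 0.4887829  -0.42953747  0.028     ] orange [ 0.40165785 -0.34751101  0.028     ] gel [0.55503252 0.02670074 0.095     ]
well [ 0.5655 -0.0655  0.036 ]
well [ 0.5517 -0.1246  0.036 ]
well [ 0.4878 -0.1056  0.036 ]
well [ 0.5016 -0.0492  0.036 ]
[[-0.     0.258 -0.966]
 [ 0.002 -0.966 -0.258]
 [-1.    -0.002 -0.   ]] -75.05708115771012
```

Call:
drive_tool(
  plan=[
    [0, -0.187, -0.414, 0],
    [0, -0.187, -0.414, 0],
    [0, -0.187, -0.414, 0],
    [0, -0.187, -0.414, 0],
    [0, -0.187, -0.414, 0],
    [0, -0.187, -0.414, 0],
    [0, -0.187, -0.414, 0],
    [0, -0.187, -0.414, 0],
    [0, -0.187, -0.414, 0],
    [0, -0.187, -0.414, 0],
    [0, -0.187, -0.414, 0],
    [0, -0.187, -0.414, 0],
  ],
  fingers=0.0854,
)

```text
time: 1.35
tool_pos: [0.5123, -0.3168, 0.2479]
tool_rot: [-0.092, -0.701, -0.092, 0.701]
contact_force: [-0.2, -0.6, 0.4]
gripper_width: 0.999
```

Run:
```python
from h import *
s=status.state();print(s["tool_pos"],s["time"],s["joint_vel"].round(2))
c=cam("wrist");im=viewer.grab_frame("wrist");cv2.imwrite("pics/w1.png",im)
print(c["C"],proj(c,[.513,-.3155,.095]),proj(c,s["tool_pos"]))
```

```text
[ 0.5123236  -0.31683158  0.24792302] 1.35 [-0.02 -0.01  0.    0.   -0.    0.  ]
[ 0.58061524 -0.29825848  0.3723499 ] [322.89005193 187.30269742] [324.33471737 263.08805678]
```

View pics/w1.png

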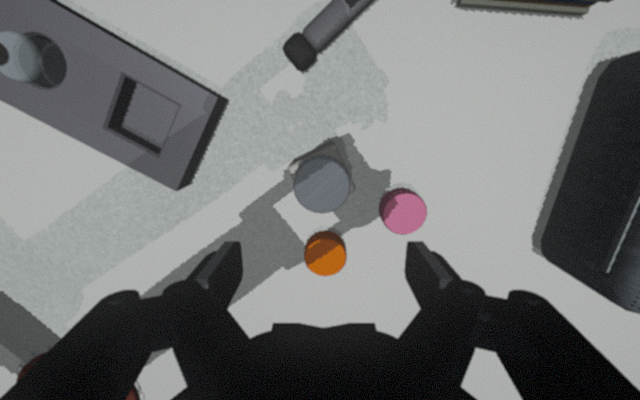

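Wrist view: cap at (322,185), predicted (323,187), so it agrees within 2 mm. The square well is at about (143,114), and the block's end corners are at (228,99) and (180,190).

Run:
```python
from h import *
c=cam("wrist");im=cv2.imread("pics/w1.png")
print("cap",onz(c,322,185,.095))
A,B=onz(c,228,99,.036),onz(c,180,190,.036);print(A,B,np.linalg.norm(A-B),np.degrees(np.arctan2(*(A-B)[1::-1])))
cv2.imwrite("pics/crop2.png",cv2.resize(im[60:200,90:240],None,fx=5,fy=5,interpolation=cv2.INTER_CUBIC)[:600])
```

```text
cap [ 0.51488541 -0.31438335  0.095     ]
[ 0.57193145 -0.18664918  0.036     ] [ 0.44862588 -0.14572019  0.036     ] 0.12992092495454863 -18.36262497809359
```

Call:
drive_tool(
  plan=[
    [0.05, 0, 0, 0],
    [0.08, 0, 0, 0],
    [0.11, 0, 0, 0],
    [0.13, 0, 0, 0],
    [0.15, 0, 0, 0],
    [0.162, 0, 0, 0],
    [0.162, 0, 0, 0],
    [0.162, 0, 0, 0],
  ],
)

```text
time: 2.2
tool_pos: [0.5128, -0.3172, 0.087]
tool_rot: [0.092, 0.701, 0.091, -0.701]
contact_force: [0.5, -0.0, 0.6]
gripper_width: 1.001
```

View pics/crop2.png

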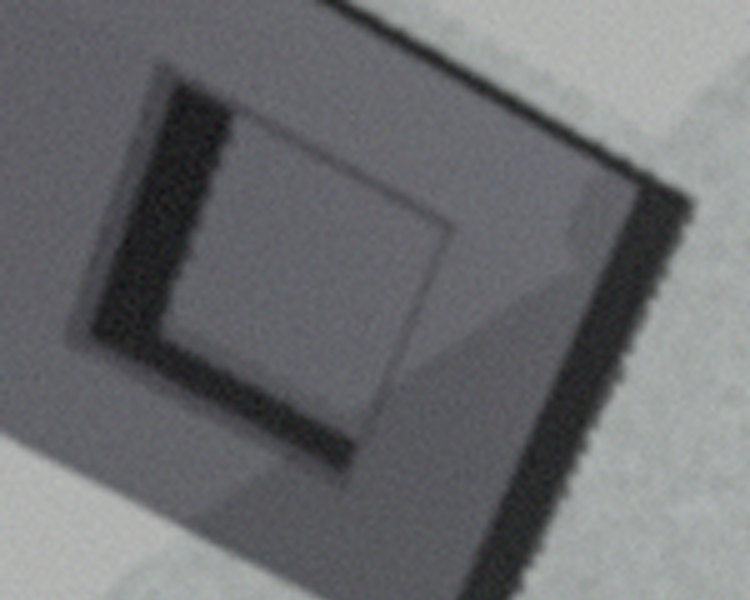

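Crop: the chamfered mouth's corners are at (162,68), (75,345) and (345,488) in crop pixels. I grip the cap now.

Call:
drive_tool(
  plan=[
    [0, 0, 0, 0],
    [0, 0, 0, 0],
    [0, 0, 0, 0],
    [0, 0, 0, 0],
    [0, 0, 0, 0],
    [0, 0, 0, 0],
    [0, 0, 0, 0],
    [0, 0, 0, 0],
    [0, 0, 0, 0],
    [0, 0, 0, 0],
  ],
  fingers=0.05,
)

```text
time: 3.2
tool_pos: [0.5136, -0.3167, 0.0882]
tool_rot: [0.092, 0.701, 0.092, -0.701]
contact_force: [-2.4, 1.7, 5.2]
gripper_width: 0.675
```

Run:
```python
from h import *
# wrist cam pose of w1: tool-fixed; rebuild from current by translation of tool
c=cam("wrist");c["C"]=np.array([0.58061524,-0.29825848,0.3723499]);c["t"]=-c["R"]@c["C"]
f=lambda x,y,z=.036:onz(c,90+x/5,60+y/5,z)
K=[f(162,68),f(75,345),f(345,488)]
for k in K: print(k)
for a,b in((0,1),(1,2)): d=K[b]-K[a];print(np.linalg.norm(d),np.degrees(np.arctan2(d[1],d[0]))%90)
print("centre",(K[0]+K[2])/2)
A=f(640,185);B=f(465,590);d=A-B;print(A,B,np.degrees(np.arctan2(d[1],d[0]))%90)
F=[f(232,110,.01),f(450,232,.036)]
print(F)
```

```text
[ 0.56897255 -0.06642775  0.036     ]
[ 0.50166161 -0.05036034  0.036     ]
[ 0.48390876 -0.1162601   0.036     ]
0.06920205858102255 76.57448335044549
0.06824912186523986 74.92291077034072
centre [ 0.52644065 -0.09134392  0.036     ]
[ 0.5718671  -0.17511973  0.036     ] [ 0.46597367 -0.1478548   0.036     ] 75.56136843842397
[array([ 0.56278019, -0.06585709,  0.01      ]), array([ 0.55026735, -0.13393343,  0.036     ])]
```

Call:
drive_tool(
  plan=[
    [-0.02, 0, 0, 0],
    [-0.05, 0, 0, 0],
    [-0.075, 0, 0, 0],
    [-0.075, -0.04, -0.013, -1],
    [-0.075, -0.08, -0.026, -2],
    [-0.075, -0.12, -0.04, -3],
    [-0.075, -0.16, -0.053, -4],
    [-0.075, -0.19, -0.063, -4.16],
    [-0.075, -0.21, -0.07, -4.16],
    [-0.075, -0.217, -0.0714, -4.16],
    [-0.075, -0.217, -0.0714, -4.16],
    [-0.075, -0.217, -0.0714, -4.16],
  ],
)

```text
time: 4.4
tool_pos: [0.5258, -0.089, 0.1611]
tool_rot: [-0.289, -0.645, -0.289, 0.646]
contact_force: [-0.7, -0.3, -3.2]
gripper_width: 0.677
```

Run:
```python
from h import *
s=status.state();print(s["tool_pos"],s["joint_pos"].round(2),s["contact_force"].round(1),s["gripper_width"])
ims=[]
for n in("wrist","top","side"):
    c=cam(n);im=viewer.grab_frame(n);cv2.imwrite(f"pics/{n}2.png",im);ims.append(im)
    p=proj(c,[.5265,-.09,.036]).astype(int);print(n,p)
    if n!="wrist":
        x,y=max(p[0]-80,0),max(p[1]-80,0); ims[-1]=cv2.resize(im[y:y+130,x:x+160],(400,325),interpolation=cv2.INTER_CUBIC);print(x,y)
cv2.imwrite("pics/c3.png",np.hstack([ims[2],cv2.resize(ims[0],(400,250))[:0].reshape(0,400,3) if 0 else cv2.copyMakeBorder(cv2.resize(ims[0],(400,250)),0,75,0,0,cv2.BORDER_CONSTANT)]))
```

```text
[ 0.52581746 -0.08898167  0.16108149] [-0.31 -0.1   1.91 -0.    1.33  0.42] [-0.7 -0.3 -3.2] 0.6767841377315085
wrist [324 196]
top [326 215]
246 135
side [312 230]
232 150
```

View pics/c3.png

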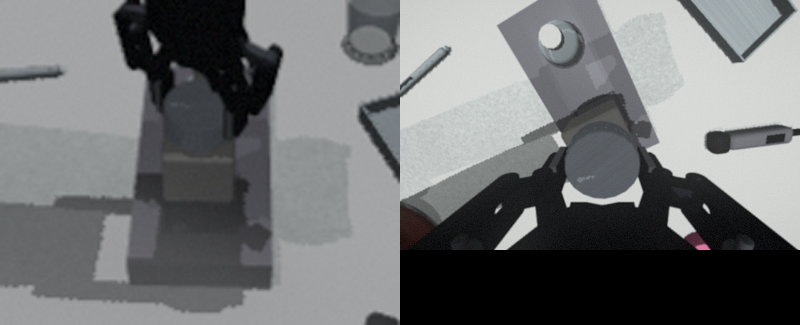

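Views: the jar hangs by its cap over the well, square to the block. In the side view its front bottom corners are near (297,230) and (325,230). I check its offset and yaw in one enlarged crop.

Run:
```python
from h import *
s=cv2.imread("pics/side2.png");w=cv2.imread("pics/wrist2.png")
a=cv2.resize(s[165:275,270:350],(400,550),interpolation=cv2.INTER_CUBIC)
b=cv2.resize(w[130:240,240:320],(400,550),interpolation=cv2.INTER_CUBIC)
o=np.hstack([a,b]);o=cv2.convertScaleAbs(o,alpha=1.8,beta=-60);cv2.imwrite("pics/c4.png",o)
```

```text
(no output)
```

View pics/c4.png

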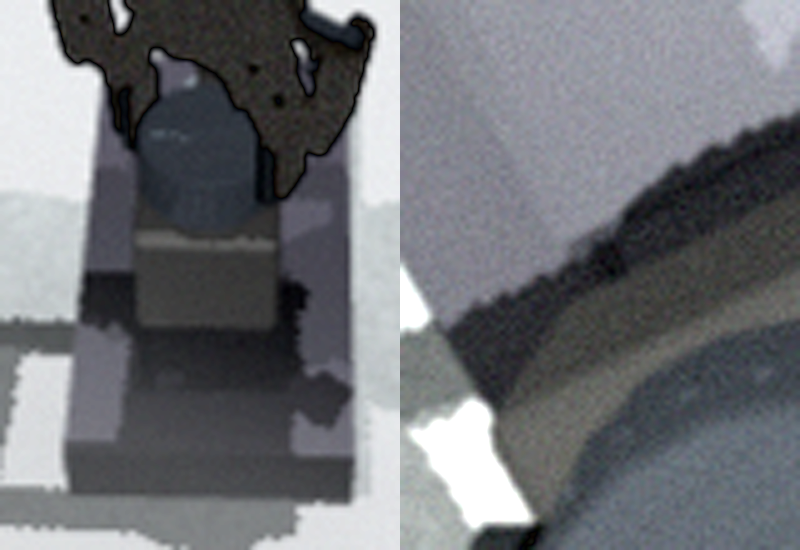

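Run:
```python
from h import *
c=cam("side");g=lambda x,y,z:onz(c,270+x/5,165+y/5,z)
y=np.radians(-14.8);ex=np.array([np.cos(y),np.sin(y)]);ey=np.array([-np.sin(y),np.cos(y)])
for z,a,b in((.073,(137,328),(274,326)),(.133,(137,240),(277,240))):
    A,B=g(*a,z),g(*b,z);d=B-A
    print(A,B,np.linalg.norm(d),np.degrees(np.arctan2(d[1],d[0])),"centre",(A+B)[:2]/2+.031*ey)
A,B=g(68,443,.036),g(355,455,.036);d=B-A;print("block",A,B,np.linalg.norm(d),np.degrees(np.arctan2(d[1],d[0])))
m=(A+B)[:2]/2
w=np.array([.5264,-.0885]);print("block mid->well est in block axes",(w-m)@ex,(w-m)@ey)
# well from side0 picture
s=cv2.imread("pics/side0.png");cv2.imwrite("pics/c5.png",cv2.convertScaleAbs(cv2.resize(s[195:275,275:355],(560,560),interpolation=cv2.INTER_CUBIC),alpha=1.6,beta=-40))
```

```text
[ 0.48765128 -0.11022889  0.073     ] [ 0.54681271 -0.12399388  0.073     ] 0.06074167221082256 -13.097886666632165 centre [ 0.52515081 -0.08713986]
[ 0.49088837 -0.11012338  0.133     ] [ 0.5477249  -0.12451298  0.133     ] 0.058629790994738126 -14.207334763529914 centre [ 0.52722546 -0.08734665]
block [ 0.44860679 -0.13769163  0.036     ] [ 0.57087031 -0.17480648  0.036     ] 0.12777276996431705 -16.886421633829304
block mid->well est in block axes -0.0011975313722466796 0.06975746659874558
```

View pics/c5.png

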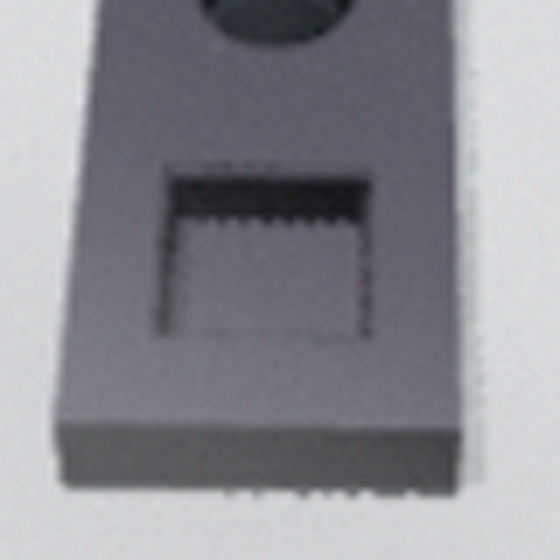

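Run:
```python
from h import *
c=cam("side");g=lambda x,y,z=.036:onz(c,275+x/7,195+y/7,z)
P=[g(*p) for p in((163,172),(377,172),(377,338),(153,338))]
for i in range(4):
    d=P[(i+1)%4]-P[i];print(P[i].round(4),np.linalg.norm(d).round(4),np.degrees(np.arctan2(d[1],d[0]))%90)
print("centre",sum(P)/4)
d=g(460,428)-g(57,425);print(np.linalg.norm(d),np.degrees(np.arctan2(d[1],d[0])))
print("tool",status.state()["tool_pos"])
```

```text
[ 0.5001 -0.0506  0.036 ] 0.0735 75.81703997101016
[ 0.5713 -0.0686  0.036 ] 0.069 75.12317886957027
[ 0.5536 -0.1353  0.036 ] 0.0729 75.90247094095619
[ 0.4829 -0.1175  0.036 ] 0.0691 75.60720389871499
centre [ 0.52696646 -0.09301038  0.036     ]
0.12761634774273878 -14.557332962192586
tool [ 0.52593379 -0.0893665   0.1612416 ]
```

Call:
drive_tool(
  plan=[
    [0.0, 0.0034, 0.0023, 0],
    [0.02, 0.0034, 0.0023, 0],
    [0.03, 0.0034, 0.0023, 0],
    [0.035, 0.0034, 0.0023, 0],
    [0.038, 0.0034, 0.0023, 0],
    [0.041, 0.0034, 0.0023, 0],
    [0.043, 0.0034, 0.0023, 0],
    [0.043, 0.0034, 0.0023, 0],
  ],
)

```text
time: 5.35
tool_pos: [0.5268, -0.0923, 0.1179]
tool_rot: [-0.289, -0.645, -0.289, 0.646]
contact_force: [-0.1, 0.0, -2.6]
gripper_width: 0.679
```

Call:
drive_tool(
  plan=[
    [0.003, 0, 0, 0],
    [0.006, 0, 0, 0],
    [0.009, 0, 0, 0],
    [0.012, 0, 0, 0],
    [0.015, 0, 0, 0],
    [0.017, 0, 0, 0],
    [0.017, 0, 0, 0],
  ],
)

```text
time: 6.05
tool_pos: [0.5267, -0.0923, 0.1008]
tool_rot: [-0.289, -0.645, -0.289, 0.646]
contact_force: [0.9, -0.7, -2.4]
gripper_width: 0.68
```

Call:
drive_tool(
  plan=[
    [0.001, 0, 0, 0],
    [0.002, 0, 0, 0],
    [0.003, 0, 0, 0],
    [0.004, 0, 0, 0],
    [0.004, 0, 0, 0],
  ],
)

```text
time: 6.55
tool_pos: [0.5274, -0.0925, 0.0984]
tool_rot: [0.289, 0.646, 0.289, -0.645]
contact_force: [-3.2, 0.8, 3.8]
gripper_width: 0.683
```

The jar is on the well floor (TCP 0.0984, expected about 0.098, light upward reaction). Now I twist anticlockwise, which is a negative turn about the downward tool x axis.

Call:
drive_tool(
  plan=[
    [0, 0, 0, -0.5],
    [0, 0, 0, -1.2],
    [0, 0, 0, -2],
    [0, 0, 0, -2.8],
    [0, 0, 0, -3.6],
    [-0.0005, 0, 0, -4.4],
    [-0.0005, 0, 0, -5.2],
    [-0.001, 0, 0, -6],
    [-0.001, 0, 0, -6.5],
    [-0.001, 0, 0, -7],
    [-0.001, 0, 0, -7],
    [-0.001, 0, 0, -7],
  ],
)

```text
time: 7.75
tool_pos: [0.5282, -0.0915, 0.1001]
tool_rot: [0.558, 0.435, 0.558, -0.433]
contact_force: [-3.0, 4.4, 6.2]
gripper_width: 0.675
```

Run:
```python
from h import *
s=status.state();print(s["contact_force"].round(1),s["ft_torque"].round(2),s["joint_pos"].round(2))
im=viewer.grab_frame("side");w=viewer.grab_frame("wrist")
a=cv2.resize(im[150:260,260:360],(400,440),interpolation=cv2.INTER_CUBIC)
cv2.imwrite("pics/c6.png",np.hstack([cv2.convertScaleAbs(a,alpha=1.6,beta=-30),cv2.resize(w[100:290,235:405],(394,440),interpolation=cv2.INTER_CUBIC)]))
```

```text
[-3.   4.4  6.2] [0.85 0.31 0.02] [-0.31 -0.02  1.95  0.    1.21 -0.56]
```

View pics/c6.png

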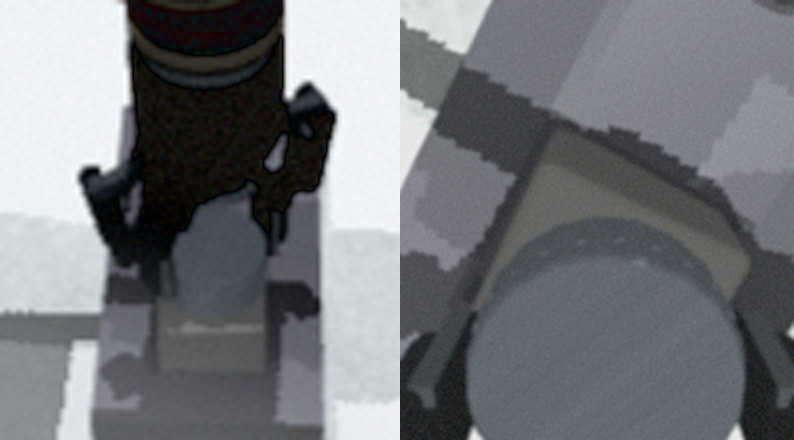

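The jar sits low in the well and stays square to the block. The gripper and cap have turned about 56° and the TCP has risen 1.7 mm. I go on to about 115°.

Call:
drive_tool(
  plan=[
    [0, 0, 0, -0.6],
    [0, 0, 0, -1.4],
    [0, 0, 0, -2.2],
    [0, 0, 0, -3],
    [0, 0, 0, -3.8],
    [0, 0, 0, -4.6],
    [0, 0, 0, -5.4],
    [0, 0, 0, -6.2],
    [0, 0, 0, -6.9],
    [0, 0, 0, -7.3],
    [0, 0, 0, -7.3],
    [0, 0, 0, -7.3],
  ],
)

```text
time: 9.05
tool_pos: [0.528, -0.0912, 0.1]
tool_rot: [0.7, 0.108, 0.698, -0.106]
contact_force: [-1.9, 5.6, 7.7]
gripper_width: 0.678
```

Run:
```python
from h import *
s=status.state();print(s["contact_force"].round(1),s["ft_torque"].round(2),s["joint_pos"].round(2))
```

```text
[-1.9  5.6  7.7] [ 1.02  0.34 -0.06] [-0.31 -0.02  1.95  0.    1.21 -1.58]
```

Call:
drive_tool(
  plan=[
    [-0.001, 0, 0, 0],
    [-0.002, 0, 0, 0],
    [-0.003, 0, 0, 0],
    [-0.004, 0, 0, 0],
    [-0.006, 0, 0, 0],
    [-0.008, 0, 0, 0],
    [-0.008, 0, 0, 0],
  ],
)

```text
time: 9.75
tool_pos: [0.527, -0.0925, 0.1065]
tool_rot: [0.699, 0.107, 0.699, -0.107]
contact_force: [-0.8, 1.4, -1.3]
gripper_width: 0.677
```

Run:
```python
from h import *
s=status.state();print(s["contact_force"].round(1),s["ft_torque"].round(2))
im=viewer.grab_frame("side")
cv2.imwrite("pics/c7.png",cv2.convertScaleAbs(cv2.resize(im[160:260,260:360],(500,500),interpolation=cv2.INTER_CUBIC),alpha=1.6,beta=-30))
```

```text
[-0.8  1.4 -1.3] [0.17 0.09 0.04]
```

The load is -1.3 N, against about -3 N when carrying the jar, so the cap seems free. I lift on.

Call:
drive_tool(
  plan=[
    [-0.003, 0, 0, 0],
    [-0.006, 0, 0, 0],
    [-0.01, 0, 0, 0],
    [-0.015, 0, 0, 0],
    [-0.02, 0, 0, 0],
    [-0.025, 0, 0, 0],
    [-0.028, 0, 0, 0],
    [-0.028, 0, 0, 0],
    [-0.028, 0, 0, 0],
    [-0.028, 0, 0, 0],
  ],
)

```text
time: 10.8
tool_pos: [0.5267, -0.0923, 0.134]
tool_rot: [0.699, 0.107, 0.699, -0.107]
contact_force: [-0.0, -0.2, -0.8]
gripper_width: 0.677
```

Run:
```python
from h import *
s=status.state();print(s["tool_pos"],s["contact_force"].round(1),s["ft_torque"].round(2))
im=viewer.grab_frame("side");w=viewer.grab_frame("wrist")
a=cv2.resize(im[150:260,260:360],(400,440),interpolation=cv2.INTER_CUBIC)
cv2.imwrite("pics/c8.png",np.hstack([cv2.convertScaleAbs(a,alpha=1.6,beta=-30),cv2.resize(w[100:290,235:405],(394,440),interpolation=cv2.INTER_CUBIC)]))
```

```text
[ 0.52673915 -0.09225465  0.13395103] [-0.  -0.2 -0.8] [-0.   -0.05  0.  ]
```

View pics/c8.png

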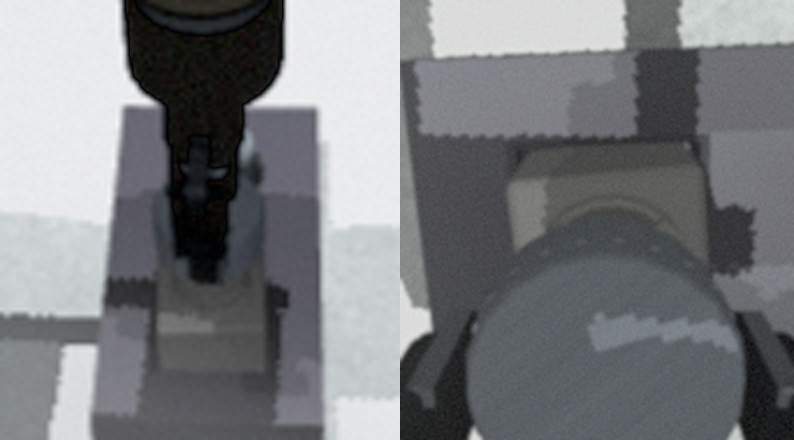

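Call:
drive_tool(
  plan=[
    [-0.0015, 0, 0, 0],
    [-0.0015, 0, 0, 0],
    [-0.0015, 0, 0, 0],
  ],
)

```text
time: 11.2
tool_pos: [0.527, -0.0923, 0.1359]
tool_rot: [0.699, 0.107, 0.699, -0.107]
contact_force: [0.4, -0.3, -0.8]
gripper_width: 0.678
```

Run:
```python
from h import *
s=status.state();print(s["tool_pos"],s["contact_force"].round(1),s["time"]);print(manip.job_done())
```

```text
[ 0.52701485 -0.09233003  0.13585359] [ 0.4 -0.3 -0.8] 11.2
the job is handed in; nothing more can be done
None
```

The cap is off the square jar and held level over its open mouth, and the jar is still standing square in the well. I carried the jar by its cap to the block, lowered it to the well floor, turned the cap about 114° anticlockwise and lifted it straight up. I handed the job in at 11.2 s.

**Last checks:**
- **Jar in the well:** in the side and wrist pictures it sits low and square, with the threaded neck showing. In the side picture its face did not move during the lift.
- **Cap free:** the load at the wrist fell to 0.8 N, against about 3 N when carrying the whole jar.
- **Clearance:** the cap's lower edge works out about 20 mm above the rim. That comes from how far the tool rose, assuming no slip; I did not measure it separately in a picture.

**Disagreements:** the cameras put the well centre up to 7 mm apart in y, so I used a position in between, and the jar went in without sticking. I viewed ten pictures against the eight planned, within the limit of twelve. I did not check the bystanders in a separate picture at the end, but no contact with them was felt.

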